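# Swing the lamp clear and rake the stone scraps out of the dust box

## Robot

A 7-joint arm with a two-finger parallel gripper is mounted at the origin on the work surface. World frame = base frame: x ahead of the robot, y to its left, z up, the work surface at z = 0. Lengths are in m, angles in degrees, forces in N, time in s.
With the tool pointing down it reaches from about 0.425 to 0.875 m from the base axis. Payload 4.7 kg.
Tool frame: the origin (TCP) lies on the centre line of the jaws, within the pads' length; the fingertips stand 17 mm ahead of it and the grasp point (between the pads) lies 2 mm behind it; z points along the fingers, y is the line along which they close (so a half turn about z gives the same grasp; the last joint's range is limited). The gripper opens to 87 mm and grips with 3 to 60 N. Pads are 19 mm wide; open, the fingers measure 117 mm over their backs; the gripper's body (75 mm by 190 mm) begins 51 mm behind the grasp point.
Start: joints at [67.328, 18.392, -4.016, 83.108, 1.295, 78.541, -3.26], TCP at [0.259, -0.596, 0.24] pointing down, gripper open.
Joint ranges: [-163.93, 163.93], [-17.29, 119.83], [-79.2, 71.16], [3.27, 140.29], [-89.18, 269.18], [5.43, 117.66], [-154.24, 154.24]. Speed limits (degrees/s): [147.25, 147.25, 180, 180, 180, 180, 180].

## Interface

Orientations are given as [roll, pitch, yaw] about the fixed x, y, z axes, in that order (R = Rz(yaw) Ry(pitch) Rx(roll)).
In Python, from cell import env, read_camera gives the robot as it stands.
- The arm moves only by the shell command python3 -m jog 'ROWS' [FORCE]. ROWS is JSON, a list of rows, each a list of 5 numbers: the opening, from 0 (shut) to 1 (fully open), then the shift along the tool's x, y, z each as a share of 0.02 m, from -1 to 1, then the turn about the tool's z as a share of 45 degrees, from -1 to 1. In form: [[gripper, x, y, z, yaw], ...]. A call has 1 to 12 rows; each row shifts and turns the commanded pose from where the row before left it, along the tool's axes as they then stand; what a row does not reach is not made up. A row lasts 1/12 s, in which the tool goes at most 41.7 mm and 7.16 degrees, less where a joint would pass 70% of its speed; a pose out of reach is approached as far as the arm can. A call with a number of a shift or a turn outside -1 to 1 is refused whole. A call with a gripper value outside its range is refused whole. The fingers move at their own pace and stop on an object; FORCE is the grip in N (left out, the last holds). Time passes only in rows, so rows that do not move let the fingers close. It gives the time, the measured TCP pose, the force, the opening and the grip force at its end, in the units of the state.
- env.get_obs(): the state, without advancing time (a new reading comes with each control period).
- read_camera(name): name is "scene" or "top" or "wrist"; returns a dict with "color" (384x512x3 uint8, red, green, blue), "range_z" (384x512 float32, m along the optical axis (not along the pixel's ray), 0 where there is no reading), "mtx" (3x3 intrinsics, pixels), "k1" (the pictures are not rectified: a ray, as slopes to the right and down, at radius r is drawn at 1 + k1 r^2 times it, then the intrinsics apply), "world_from_camera" (4x4, takes a point from camera to world coordinates); the wrist camera has in their place "T_tool_cam" (4x4, takes a point from camera to tool coordinates, whose origin is the TCP and whose axes are the flange's). Camera axes: x right, y down, z forward; pixel columns grow to the right and rows downward; lengths in m; the calibration is good to about 2 mm. A picture is of the moment at which its call begins: read the wrist's pose just before it.
- env.sign_off(): hands the job in; it is judged then, once.
The state is a dict: "time_s": time; "qpos": joint angles; "joint_velocities": joint speeds; "effort": joint torques, N m; "tool_pos": TCP position; "tool_rot": TCP orientation; "force": force on the tool from outside, world axes, zero at the start; "wrist_torque": the same for the moment, N m; "grip_width": finger opening in m; "grasp_force": force on a finger pad.
Only numpy, scipy, OpenCV 4.12 (cv2) and the standard library are available. Lean on these libraries where they do the work, as an engineer would, in place of code of your own. Each camera call takes 0.05 s, during which the arm holds its last target. There are 200 camera calls.

## Task

Swing the lamp arm away from the scrap tray, over the dust box and fully round to its stop, then draw the rake out of its sleeve, lay it down on the bench clear of the sleeve, let go, and take it again near the end of its handle. Use it to reach in behind the four bits of dental stone and draw them all into the scrap tray, without the gripper touching them, and at last lay the rake on the bench again, standing on head and foot and not in its sleeve. Leave the lamp at its stop and do not disturb the bottles, bowl, cup, jar and spatula.

Things in the scene. Friction and masses are not known exactly. Their poses are not given: they have to be found in the camera images.
- lamp_arm (a joint): angle of the swing-arm lamp about its upright post (rad): small at the start, over the scrap tray; grows as the arm swings clockwise seen from above, passing over the dust box; its stop, where it is parked, is at 2.094. Stiff hinge, stays where it is left.
- lamp_grip (a point): orange upright grip pin on the lamp arm's free end, 16 mm diameter, 52 mm long; this point is on its axis, 20 mm below its top, 32 mm above its foot. The arm is 200 mm long from hinge to pin, 22 mm wide, its top 250 mm over the bench; the round shade, 100 mm wide, hangs below the pin, its underside 135 mm over the bench.
- lamp_hinge (a point): point on the upright hinge axis of the lamp arm, at the height of lamp_grip
- station: fixed white dust box, clear walls and roof, a blue tray before its open mouth. Origin: at bench level under the middle of the edge where box floor meets tray; y points into the box, x across, z up. Box floor flat, 35 mm over the bench, 134 mm wide, from y=0 to the back wall at y=170 mm; roof underside 120 mm over the bench, roof starts at y=10 mm. Side walls 6 mm thick, from y=0.
- tray (a point): centre of the blue scrap tray's floor, 5 mm over the bench, at station y=-63 mm. Tray inside: 134 mm across, 126 mm along y (station y=-126 mm to 0), walls 6 mm thick; side walls rise 45 mm, the end wall 30 mm over the bench; the fourth side is the edge of the box floor.
- rake: rake, 100 g: green head, a plate 112 mm wide (x), 10 mm thick (y), 40 mm tall, standing on its lower edge; handle 16 by 16 mm runs 205 mm along -y, its middle 30 mm above the lower edge, its outer part black, with a small foot under its end (y=-190 to -205 mm). Origin: middle of the head's lower edge; z up when standing on head and foot.
- sleeve: red parking sleeve for the rake, fixed on the bench: a closed tunnel 34 mm wide, 54 mm tall, 169 mm long, 26 mm wide and 50 mm tall inside, with side flanges to 74 mm wide and 4 mm thick. Origin: at bench level in the middle of its mouth; the tunnel runs along its -y, the mouth looks along +y. The rake's handle is inside, its head and the first 50 mm of handle stick out.
- chip0: yellow broken bit of hard dental stone, about 22 mm across and 20 mm tall, at first on the floor of the dust box. Origin: its centre.
- chip1: reddish broken bit of hard dental stone, about 22 mm across and 20 mm tall, at first on the floor of the dust box. Origin: its centre.
- chip2: yellow broken bit of hard dental stone, about 22 mm across and 20 mm tall, at first on the floor of the dust box. Origin: its centre.
- chip3: reddish broken bit of hard dental stone, about 22 mm across and 20 mm tall, at first on the floor of the dust box. Origin: its centre.
- drops_red: bystander: small black dropper bottle, red cap, 28 mm wide, 65 mm tall. Origin: centre of its underside.
- drops_black: bystander: small black dropper bottle, black cap, 28 mm wide, 68 mm tall. Origin: centre of its underside.
- drops_blue: bystander: small black dropper bottle, blue cap, 28 mm wide, 68 mm tall. Origin: centre of its underside.
- mixing_bowl: bystander: yellow mixing bowl, 124 mm wide, 60 mm tall. Origin: centre of its underside.
- paper_cup: bystander: paper cup, 80 mm wide, 100 mm tall. Origin: centre of its underside.
- jar: bystander: amber jar with white lid, 56 mm wide, 50 mm tall. Origin: centre of its underside.
- spatula: bystander: green spatula, 180 mm long, lying flat along its x axis. Origin: centre of its underside.
Mind the look-alikes: they are no part of the job. Of the things like the sleeve, leave any that is purple; of the rest the larger one is meant.

How it is judged (in metres and radians):
On the way, in this order (a step that is already met when the one before it is completed fails the run):
1. the lamp arm is swung round to its stop (joint above 2.0 rad) (value of joint lamp_arm above 2 rad), for 0.2 s.
2. the rake lies on the bench, let go, out of the sleeve: its head over 150 mm from the sleeve's mouth or over 50 mm to its side (contact force between the fingers and rake below 0.1 N and (horizontal distance between rake and sleeve above 0.15 m or x of rake in the frame of sleeve above 0.05 m or x of rake in the frame of sleeve below -0.05 m) and value of joint lamp_arm above 2 rad and height (world z) of rake between -0.005 and 0.008 m and angle between rake's own z axis and vertical below 0.08 rad and linear speed of rake below 0.02 m/s), for 0.2 s.
3. all four bits are in the scrap tray (x of chip0 in the frame of station between -0.067 and 0.067 m and y of chip0 in the frame of station between -0.128 and -0.004 m and z of chip0 in the frame of station between 0 and 0.043 m and x of chip1 in the frame of station between -0.067 and 0.067 m and y of chip1 in the frame of station between -0.128 and -0.004 m and z of chip1 in the frame of station between 0 and 0.043 m and x of chip2 in the frame of station between -0.067 and 0.067 m and y of chip2 in the frame of station between -0.128 and -0.004 m and z of chip2 in the frame of station between 0 and 0.043 m and x of chip3 in the frame of station between -0.067 and 0.067 m and y of chip3 in the frame of station between -0.128 and -0.004 m and z of chip3 in the frame of station between 0 and 0.043 m and value of joint lamp_arm above 2 rad), for 0.2 s.
At the end, for the whole second after the job is handed in: Lamp arm at its stop (joint above 2.0 rad); four bits at rest inside the tray, centres 4 mm or more past the box edge, under 43 mm high; rake let go, at rest on the bench on head and foot (origin under 8 mm, tilt under 0.08 rad), head over 150 mm from the sleeve's mouth or 50 mm to its side (all of step 3 and contact force between the fingers and rake below 0.1 N and (horizontal distance between rake and sleeve above 0.15 m or x of rake in the frame of sleeve above 0.05 m or x of rake in the frame of sleeve below -0.05 m) and height (world z) of rake between -0.005 and 0.008 m and angle between rake's own z axis and vertical below 0.08 rad and linear speed of each of rake, chip0, chip1, chip2, chip3 below 0.02 m/s); the robot touches nothing.
It fails at once if the gripper touches a bit of stone (contact force between the fingers and chip0 above 0.5 N or contact force between the fingers and chip1 above 0.5 N or contact force between the fingers and chip2 above 0.5 N or contact force between the fingers and chip3 above 0.5 N).
It fails at once if a bystander is pushed more than 40 mm from its place or tipped over (distance of any of drops_red, drops_black, drops_blue, mixing_bowl, paper_cup, jar, spatula from where it was at the start of the episode above 0.04 m or angle between any of drops_red, drops_black, drops_blue, mixing_bowl, paper_cup, jar, spatula's own z axis and vertical above 0.6 rad).
It also fails if it takes over 72 s, if anything falls off the work surface, if the arm or the gripper's body presses on something with over 40 N, if the wrist force passes 120 N, or if a joint passes its speed limit or range.

## Working session

There is one attempt and no reset: what is moved stays moved. The work goes in short steps, Python scripts to look and compute and a shell command to move; the robot and the scene stay as the last step left them, time stands still between calls to the robot, and variables do not carry over. Pictures are saved under pics/ and viewed, at most 10 in all, crops included, and the job is handed in when it is done.

```bash
ls; mkdir -p pics
cat > h.py <<'E'
import numpy as np, cv2
from cell import env, read_camera
def ray(c,uv):
    uv=np.array(uv,float).reshape(-1,2)
    p=(np.c_[uv,np.ones(len(uv))]@np.linalg.inv(c["mtx"]).T)[:,:2]
    q=p.copy()
    for _ in range(20): q=p/(1+c["k1"]*(q**2).sum(1,keepdims=True))
    d=np.c_[q,np.ones(len(q))]; T=c["world_from_camera"]
    return T[:3,3], d@T[:3,:3].T
def onplane(c,uv,z):
    o,d=ray(c,uv); return o+d*((z-o[2])/d[:,2])[:,None]
def cloud(c):
    h,w=c["range_z"].shape; v,u=np.mgrid[:h,:w]
    o,d=ray(c,np.c_[u.ravel(),v.ravel()])
    return (o+d*c["range_z"].reshape(-1,1)).reshape(h,w,3)
E
python3 - <<'E'
from h import *
s=env.get_obs(); print({k:np.round(v,3) for k,v in s.items()})
for n in("top","scene"):
    c=read_camera(n); np.save(f"{n}.npy",c,allow_pickle=True)
    cv2.imwrite(f"pics/{n}0.png",cv2.resize(c["color"][:,:,::-1],(800,600)))
    print(n,c["mtx"],c["k1"],c["world_from_camera"].round(3))
E
```

```text
pics
{'time_s': np.float64(0.0), 'qpos': array([67.328, 18.439, -4.016, 83.174,  1.297, 78.542, -3.26 ]), 'joint_velocities': array([ 0.062, -0.033, -0.03 ,  0.027, -0.014,  0.064,  0.004]), 'effort': array([ 0.0000e+00, -4.9129e+01, -4.0400e-01, -3.1252e+01, -6.4000e-02,
        4.4000e-02,  0.0000e+00]), 'tool_pos': array([ 0.259, -0.596,  0.238]), 'tool_rot': array([-1.7989e+02,  8.0000e-03,  2.3482e+01]), 'force': array([-0.28 , -0.501,  0.389]), 'wrist_torque': array([-0.007, -0.009, -0.039]), 'grasp_force': np.float64(0.0), 'grip_width': np.float64(0.087)}
top [[431.9024764    0.         251.74358082]
 [  0.         431.9024764  194.40111919]
 [  0.           0.           1.        ]] -0.10085632954944385 [[-0.028 -0.982  0.189  0.228]
 [-0.999  0.024 -0.023  0.045]
 [ 0.018 -0.19  -0.982  1.727]
 [ 0.     0.     0.     1.   ]]
scene [[387.21899703   0.         261.83373865]
 [  0.         387.21899703 189.55711795]
 [  0.           0.           1.        ]] 0.010030561720472127 [[-0.881  0.303 -0.364  0.956]
 [ 0.473  0.537 -0.699  0.875]
 [-0.016 -0.788 -0.616  0.9  ]
 [ 0.     0.     0.     1.   ]]
```

View pics/top0.png

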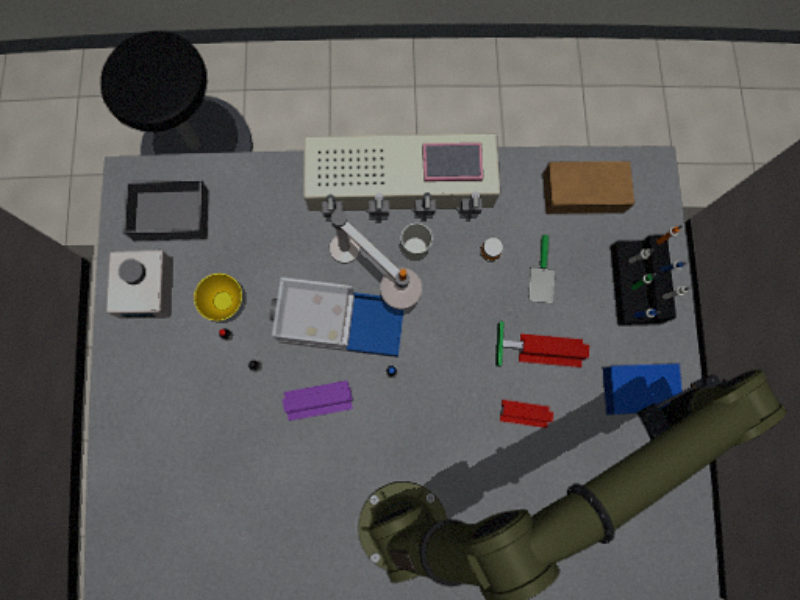

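View pics/scene0.png

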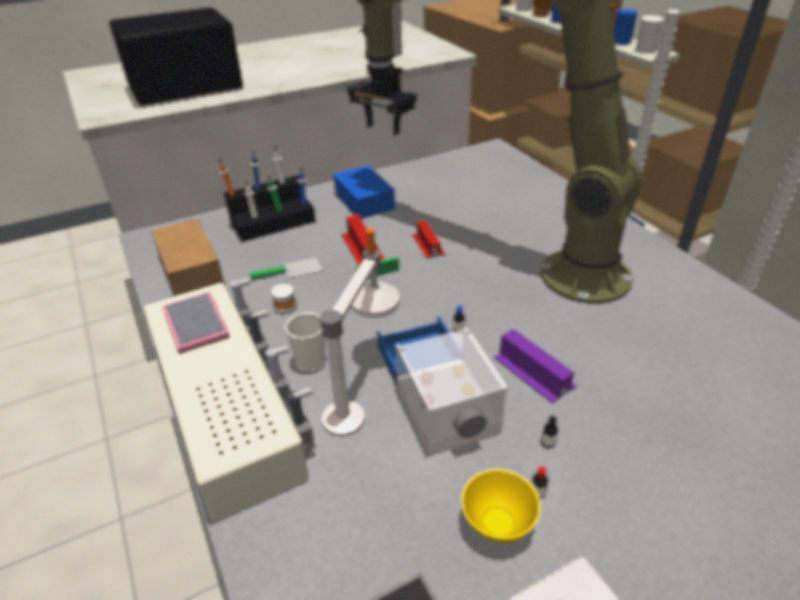

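The top view shows the large red sleeve with the rake (head 500,344; sleeve 553,350), a small red look-alike (526,413) and a purple look-alike (318,399). I choose the large red one at (553,350). The lamp pin is at (402,275) and its hinge post at (340,218), with the tray at (375,325) and the box at (310,312). The other blue block (643,388) is not the tray. The scene view agrees. Next is a close crop plus measurements.

Run:
```python
from h import *
T=np.load("top.npy",allow_pickle=True).item(); S=np.load("scene.npy",allow_pickle=True).item()
im=T["color"][:,:,::-1]; cv2.imwrite("pics/crop.png",cv2.resize(im[125:275,165:385],None,fx=3.6,fy=3.6,interpolation=cv2.INTER_CUBIC))
for n,c in(("top",T),("scene",S)):
    P=cloud(c); hsv=cv2.cvtColor(c["color"],cv2.COLOR_RGB2HSV)
    for nm,lo,hi in(("green",(50,130,50),(80,255,255)),("red",(0,170,70),(4,255,255)),("orange",(5,170,120),(16,255,255)),("blue",(100,150,60),(118,255,255))):
        m=cv2.inRange(hsv,lo,hi)
        if nm=="red": m|=cv2.inRange(hsv,(174,170,70),(180,255,255))
        k,l,st,ce=cv2.connectedComponentsWithStats(m)
        for i in range(1,k):
            if st[i,4]>=12:
                p=P[l==i]; print(n,nm,st[i,4],ce[i].round(1),"med",np.median(p,0).round(3),"lo",np.percentile(p,4,0).round(3),"hi",np.percentile(p,96,0).round(3))
```

```text
top green 82 [347.8 160.6] med [ 0.691 -0.396  0.017] lo [ 0.65  -0.407  0.005] hi [ 0.731 -0.386  0.024]
top green 65 [320.1 219.8] med [ 0.443 -0.262  0.038] lo [ 0.396 -0.268  0.032] hi [ 0.496 -0.254  0.045]
top red 673 [353.7 223.6] med [ 0.424 -0.397  0.047] lo [ 0.394 -0.474 -0.002] hi [ 0.465 -0.322  0.058]
top red 408 [336.1 264.5] med [ 0.267 -0.318  0.031] lo [ 0.241 -0.373 -0.003] hi [ 0.296 -0.262  0.047]
top orange 14 [257.6 174.2] med [ 0.571 -0.01   0.307] lo [ 0.565 -0.014  0.302] hi [ 0.577 -0.004  0.313]
top blue 26 [235.5 188.7] med [0.577 0.072 0.045] lo [0.572 0.041 0.037] hi [0.581 0.104 0.052]
top blue 1030 [239.7 209.2] med [0.5   0.056 0.005] lo [ 0.437 -0.004 -0.003] hi [0.567 0.115 0.04 ]
top blue 1150 [411.5 246.5] med [ 0.326 -0.607  0.069] lo [ 0.268 -0.699  0.062] hi [ 0.373 -0.535  0.076]
top blue 14 [250.3 236.5] med [0.384 0.018 0.066] lo [0.378 0.01  0.052] hi [0.39  0.022 0.073]
scene green 50 [176.4 128. ] med [ 0.59  -0.618  0.079] lo [ 0.573 -0.654  0.052] hi [ 0.597 -0.608  0.106]
scene green 68 [248.4 169.5] med [ 0.424 -0.255  0.025] lo [ 0.
[... 404 characters left out ...]
 0.442 0.063] lo [0.49  0.437 0.053] hi [0.498 0.444 0.067]
scene orange 40 [235.6 151.2] med [ 0.581 -0.005  0.299] lo [ 0.517 -0.154  0.179] hi [ 0.583 -0.001  0.308]
scene blue 15 [355.7   9.3] med [-0.52  -0.838  0.379] lo [-0.524 -0.845  0.363] hi [-0.514 -0.831  0.39 ]
scene blue 195 [399.2  16. ] med [-0.527 -0.535  0.406] lo [-0.548 -0.557  0.366] hi [-0.515 -0.521  0.442]
scene blue 815 [232.7 121.9] med [ 0.338 -0.573  0.069] lo [ 0.279 -0.691  0.018] hi [ 0.385 -0.528  0.075]
scene blue 27 [192.9 124.9] med [ 0.516 -0.617  0.076] lo [ 0.51  -0.628  0.053] hi [ 0.519 -0.609  0.103]
scene blue 290 [259.8 217.8] med [0.517 0.    0.017] lo [ 0.435 -0.014  0.004] hi [0.585 0.079 0.047]
```

View pics/crop.png

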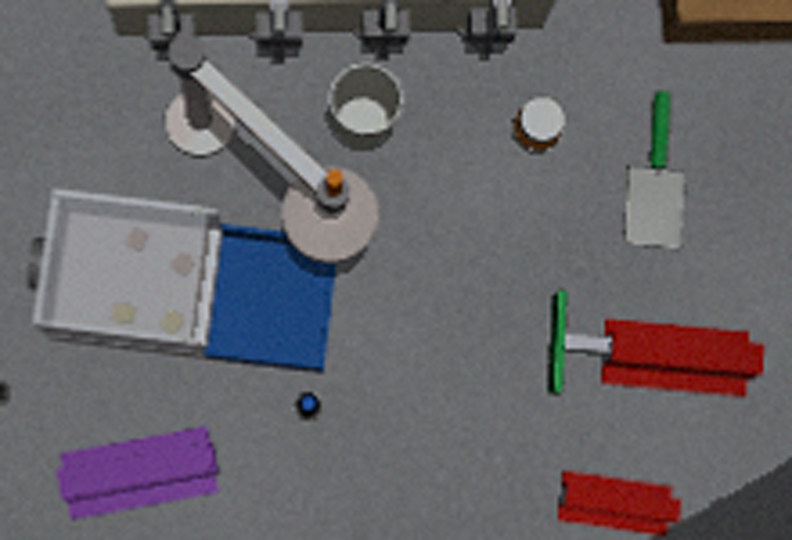

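The crop confirms the choice: the rake's green head (558,342) and grey handle enter the larger red sleeve (680,357). The chips are at (137,240), (182,264), (123,313) and (172,321), and the hinge top is at about (187,52).

Run:
```python
from h import *
T=np.load("top.npy",allow_pickle=True).item()
P=cloud(T)
def f(x,y): return [165+x/3.6-.36,125+y/3.6-.36]
for nm,q,z in(("chips",[(137,240),(182,264),(123,313),(172,321)],.055),("pin top",[(334,176)],.302),("hinge",[(187,52)],.25),
  ("postbase",[(198,122)],.0),("box top corners",[(53,190),(219,210),(36,327),(205,354)],.125),("blue left edge",[(219,228),(206,355)],.035),("tray br out",[(325,371)],.045),
  ("tray br bot",[(325,371)],.0),("tray right",[(335,275),(325,371)],.03)):
    uv=[f(*a) for a in q]; print(nm,onplane(T,uv,z).round(3).tolist(),"depth",[P[int(round(v)),int(round(u))].round(3).tolist() for u,v in uv])
X=P.reshape(-1,3)
m=(X[:,0]>.40)&(X[:,0]<.64)&(X[:,1]>-.05)&(X[:,1]<.35)
print(np.histogram(X[m][:,2],np.arange(-.005,.15,.01)))
R=m.reshape(384,512)
for lo,hi in((.105,.15),(.09,.105)):
    q=X[m&(X[:,2]>lo)&(X[:,2]<hi)&(X[:,1]>.1)]
    print(lo,len(q),cv2.minAreaRect(q[:,:2].astype(np.float32)), q.min(0),q.max(0))
    print(np.histogram(q[:,2],8))
hsv=cv2.cvtColor(T["color"],cv2.COLOR_RGB2HSV)
for nm,lo,hi,bx in(("green",(50,130,50),(80,255,255),(310,200,335,240)),("red",(0,170,70),(4,255,255),(325,210,385,240))):
    mm=cv2.inRange(hsv,lo,hi)>0; 
    if nm=="red": mm|=cv2.inRange(hsv,(174,170,70),(180,255,255))>0
    w=np.zeros_like(mm); w[bx[1]:bx[3],bx[0]:bx[2]]=1; v,u=np.nonzero(mm&w)
    q=onplane(T,np.c_[u,v],.04 if nm=="green" else .0)[:,:2].astype(np.float32); r=cv2.minAreaRect(q); print(nm,r,cv2.boxPoints(r).round(3).tolist())
w=P[..., 2]; mr=(hsv[...,1]>170)&((hsv[...,0]<5)|(hsv[...,0]>173))&(w>.045)&(P[...,1]<-.25)&(P[...,0]>.36)
q=P[mr][:,:2].astype(np.float32); print("sleeve top",len(q),cv2.fitLine(q,cv2.DIST_L2,0,.01,.01).ravel(),cv2.minAreaRect(q))
```

```text
chips [[0.568, 0.2, 0.055], [0.54, 0.151, 0.055], [0.487, 0.216, 0.055], [0.477, 0.162, 0.055]] depth [[0.555, 0.192, 0.123], [0.527, 0.147, 0.124], [0.475, 0.208, 0.123], [0.466, 0.159, 0.123]]
pin top [[0.575, -0.009, 0.302]] depth [[0.572, -0.007, 0.306]]
hinge [[0.718, 0.131, 0.25]] depth [[0.714, 0.129, 0.261]]
postbase [[0.716, 0.134, 0.0]] depth [[0.702, 0.13, 0.043]]
box top corners [[0.61, 0.282, 0.125], [0.584, 0.107, 0.125], [0.464, 0.299, 0.125], [0.431, 0.124, 0.125]] depth [[0.611, 0.283, 0.126], [0.613, 0.114, -0.005], [0.468, 0.3, 0.112], [0.442, 0.126, 0.04]]
blue left edge [[0.583, 0.11, 0.035], [0.442, 0.127, 0.035]] depth [[0.58, 0.112, 0.049], [0.442, 0.126, 0.04]]
tray br out [[0.42, -0.002, 0.045]] depth [[0.423, -0.004, 0.004]]
tray br bot [[0.425, -0.004, 0.0]] depth [[0.423, -0.004, 0.004]]
tray right [[0.528, -0.017, 0.03], [0.421, -0.003, 0.03]] depth [[0.533, -0.019, 0.003], [0.423, -0.004, 0.004]]
(array([2096,  585,   41,  154,  145,   40,   18,   17,   20,   36,   32,
         46, 1231,  435,   14]), array([-0.005,  0.005,  0.015,  0.025,  0.035,  0.04
[... 818 characters left out ...]
0403025150299, -0.2609000504016876), (0.007992856204509735, 0.10796889662742615), 86.72101593017578) [[0.3919999897480011, -0.2619999945163727], [0.5, -0.2680000066757202], [0.5, -0.25999999046325684], [0.3919999897480011, -0.2540000081062317]]
red ((0.4287230968475342, -0.4075733721256256), (0.18080905079841614, 0.07167011499404907), 83.105712890625) [[0.38199999928474426, -0.49300000071525574], [0.453000009059906, -0.5019999742507935], [0.4749999940395355, -0.32199999690055847], [0.40400001406669617, -0.3140000104904175]]
sleeve top 378 [ 0.23989232 -0.9707995   0.43310654 -0.40885577] ((0.49985364079475403, -0.5372545123100281), (0.1696474850177765, 0.4565809667110443), 34.53917694091797)
```

```bash
cat >> h.py <<'E'
def go(x=None,y=None,z=None,n=None):
    "shares per row, in the tool frame, to bring the TCP to x,y,z"
    s=env.get_obs(); p=s["tool_pos"]; psi=np.radians(s["tool_rot"][2])
    d=np.array([x if x is not None else p[0],y if y is not None else p[1],z if z is not None else p[2]])-p
    t=np.array([np.cos(psi)*d[0]+np.sin(psi)*d[1], np.sin(psi)*d[0]-np.cos(psi)*d[1], -d[2]])/.02
    n=n or int(np.ceil(abs(t).max())); print("at",p.round(4),s["tool_rot"].round(2),"q7",s["qpos"][6].round(1),"F",s["force"].round(1),"rows",n,"share",(t/n).round(3),"total",t.round(2))
E
python3 -m jog '[[1,0,0,-0.5,-0.159],[1,0,0,-0.5,-0.159],[1,0,0,-0.5,-0.159],[1,0,0,-0.5,-0.159],[1,0,0,-0.5,-0.159],[1,0,0,-0.5,-0.159],[1,0,0,-0.5,-0.159],[1,0,0,-0.5,-0.159],[1,0,0,-0.5,-0.159],[1,0,0,-0.5,-0.159],[1,0,0,-0.5,-0.159],[1,0,0,-0.5,-0.159]]'
python3 -c "
from h import *
go(.574,-.008,.36)"
```

```text
time_s: 1.1
tool_pos: [0.2588, -0.596, 0.3594]
tool_rot: [-180.0, -0.1, 109.7]
force: [0.4, -0.0, -0.7]
grip_width: 0.0871
grasp_force: 0.0
at [ 0.2588 -0.596   0.3594] [-1.7999e+02 -7.0000e-02  1.0970e+02] q7 80.9 F [ 0.4 -0.  -0.7] rows 25 share [ 0.895  0.99  -0.001] total [22.37 24.74 -0.03]
```

```bash
python3 -m jog '[[1,0.9,0.99,0,0],[1,0.9,0.99,0,0],[1,0.9,0.99,0,0],[1,0.9,0.99,0,0],[1,0.9,0.99,0,0],[1,0.9,0.99,0,0],[1,0.9,0.99,0,0],[1,0.9,0.99,0,0],[1,0.9,0.99,0,0],[1,0.9,0.99,0,0],[1,0.9,0.99,0,0],[1,0.9,0.99,0,0]]' | head -2
python3 -m jog '[[1,0.9,0.99,0,0],[1,0.9,0.99,0,0],[1,0.9,0.99,0,0],[1,0.9,0.99,0,0],[1,0.9,0.99,0,0],[1,0.9,0.99,0,0],[1,0.9,0.99,0,0],[1,0.9,0.99,0,0],[1,0.9,0.99,0,0],[1,0.9,0.99,0,0],[1,0.9,0.99,0,0],[1,0.9,0.99,0,0]]' | head -2
python3 -m jog '[[1,0,0,0,-0.159],[1,0,0,0,-0.159],[1,0,0,0,-0.159],[1,0,0,0,-0.159],[1,0,0,0,-0.159],[1,0,0,0,-0.159],[1,0,0,0,-0.159],[1,0,0,0,-0.159],[1,0,0,0,-0.159],[1,0,0,0,-0.159],[1,0,0,0,-0.159],[1,0,0,0,-0.159]]'
python3 - <<'E'
from h import *
go(.574,-.008,.28)
s=env.get_obs(); c=read_camera("wrist")
from scipy.spatial.transform import Rotation as R
M=np.eye(4); M[:3,:3]=R.from_euler("xyz",s["tool_rot"],degrees=True).as_matrix(); M[:3,3]=s["tool_pos"]
c["world_from_camera"]=M@c["T_tool_cam"]; print(c["T_tool_cam"].round(3))
hsv=cv2.cvtColor(c["color"],cv2.COLOR_RGB2HSV); m=cv2.inRange(hsv,(5,150,100),(18,255,255))
P=cloud(c); k,l,st,ce=cv2.connectedComponentsWithStats(m)
for i in range(1,k):
    if st[i,4]>60: 
        q=P[l==i]; t=q[q[:,2]>q[:,2].max()-.006]; print(st[i],np.median(q,0).round(4),t.mean(0).round(4),len(t),(t.min(0)+t.max(0)).round(4)/2)
E
```

```text
time_s: 2.1
tool_pos: [0.4119, -0.3123, 0.3591]
time_s: 3.1
tool_pos: [0.5645, -0.0301, 0.3592]
time_s: 4.1
tool_pos: [0.564, -0.0313, 0.3591]
tool_rot: [180.0, -0.0, -164.4]
force: [0.4, -0.6, -0.4]
grip_width: 0.0869
grasp_force: 0.0
at [ 0.564  -0.0313  0.3591] [ 1.7999e+02 -5.0000e-02 -1.6445e+02] q7 99.2 F [ 0.4 -0.6 -0.4] rows 4 share [-0.198  0.247  0.988] total [-0.79  0.99  3.95]
[[-0.001 -0.965 -0.261  0.071]
 [ 1.    -0.001 -0.    -0.001]
 [ 0.    -0.261  0.965 -0.146]
 [ 0.     0.     0.     1.   ]]
[366 173  13  15 121] [0.5426 0.148  0.056 ] [0.5424 0.148  0.0559] 120 [0.5418  0.1475  0.05545]
[102 185  26  29 171] [ 0.6803 -0.2372  0.0249] [ 0.4956 -0.0511  0.5055] 1 [ 0.4956  -0.0511   0.50545]
[272 207  24  41 691] [ 0.5686 -0.0108  0.305 ] [ 0.4956 -0.0511  0.5055] 3 [ 0.4956  -0.0511   0.50545]
```

```bash
python3 -m jog '[[1,-0.67,0.92,0,0],[1,0,0,0.99,0],[1,0,0,0.99,0],[1,0,0,0.99,0],[1,0,0,0.98,0],[0,0,0,0,0],[0,0,0,0,0],[0,0,0,0,0],[0,0,0,0,0],[0,0,0,0,0],[0,0,0,0,0]]' 25
```

```text
time_s: 5.07
tool_pos: [0.5728, -0.0099, 0.2815]
tool_rot: [-180.0, 0.1, -164.8]
force: [-0.3, -0.1, 0.0]
grip_width: 0.0551
grasp_force: 0.0
```

```bash
python3 -m jog '[[0,0,0,0,0],[0,0,0,0,0],[0,0,0,0,0],[0,0,0,0,0],[0,0,0,0,0],[0,0,0,0,0],[0,0,0,0,0],[0,0,0,0,0],[0,0,0,0,0],[0,0,0,0,0]]' 25
python3 -m jog '[[0,0.44,0.9,0,0.127],[0,0.44,0.9,0,0.127],[0,0.44,0.9,0,0.127],[0,0.44,0.9,0,0.127]]'
```

```text
time_s: 5.9
tool_pos: [0.5725, -0.0093, 0.2805]
tool_rot: [180.0, 0.0, -164.8]
force: [1.8, 1.9, -1.0]
grip_width: 0.0151
grasp_force: 25.0
time_s: 6.23
tool_pos: [0.5291, 0.0559, 0.2805]
tool_rot: [-179.9, 0.0, 171.9]
force: [3.2, -1.3, -0.5]
grip_width: 0.0157
grasp_force: 25.0
```

```bash
python3 -m jog '[[0,0.44,0.9,0,0.127],[0,0.44,0.9,0,0.127],[0,0.44,0.9,0,0.127],[0,0.44,0.9,0,0.127],[0,0.44,0.9,0,0.127],[0,0.44,0.9,0,0.127],[0,0.44,0.9,0,0.127],[0,0.44,0.9,0,0.127]]'
python3 -m jog '[[0,0.44,0.9,0,0.127],[0,0.44,0.9,0,0.127],[0,0.44,0.9,0,0.127],[0,0.44,0.9,0,0.127]]'
```

```text
time_s: 6.9
tool_pos: [0.5312, 0.2141, 0.2805]
tool_rot: [-179.7, -0.1, 126.4]
force: [-5.9, -0.9, 5.1]
grip_width: 0.015
grasp_force: 25.0
time_s: 7.23
tool_pos: [0.5782, 0.28, 0.2805]
tool_rot: [-179.8, -0.0, 103.6]
force: [-5.9, 1.6, 5.0]
grip_width: 0.0155
grasp_force: 25.0
```

```bash
python3 -m jog '[[0,0.44,0.9,0,0.127],[0,0.44,0.9,0,0.127]]'
python3 -m jog '[[0,0.44,0.9,0,0.127]]'|sed -n 1,4p
python3 -m jog '[[0,0.22,0.45,0,0.064]]'|sed -n 1,4p
```

```text
time_s: 7.4
tool_pos: [0.6076, 0.3023, 0.2801]
tool_rot: [-179.3, 0.3, 92.2]
force: [-46.4, -30.5, 18.9]
grip_width: 0.0183
grasp_force: 24.7
time_s: 7.48
tool_pos: [0.6164, 0.303, 0.2791]
tool_rot: [-178.1, 1.7, 86.5]
force: [-52.8, -36.8, 16.0]
time_s: 7.57
tool_pos: [0.6242, 0.3064, 0.2778]
tool_rot: [-177.9, 1.9, 83.7]
force: [-51.6, -27.1, 10.7]
```

```bash
python3 -m jog '[[0.6,-0.2,-0.4,0,0],[0.6,0,0,0,0],[0.6,0,0,0,0],[0.6,0,0,0,0],[0.6,0,0,0,0],[0.6,0,0,0,0],[0.6,0,0,0,0],[0.6,0,0,0,0]]'
python3 -m jog '[[0.6,0,0,-1,0],[0.6,0,0,-1,0],[0.6,0,0,-1,0],[0.6,0,0,-1,0]]'
python3 - <<'E'
from h import *
c=read_camera("top"); hsv=cv2.cvtColor(c["color"],cv2.COLOR_RGB2HSV); s=read_camera("scene")
for n,k in(("top",c),("scene",s)):
    hsv=cv2.cvtColor(k["color"],cv2.COLOR_RGB2HSV)
    m=cv2.inRange(hsv,(5,150,90),(17,255,255)); P=cloud(k); K,l,st,ce=cv2.connectedComponentsWithStats(m)
    for i in range(1,K):
        q=P[l==i]
        if st[i,4]>5 and np.median(q[:,2])>.2: print(n,st[i],np.median(q,0).round(3),onplane(k,[ce[i]],.295).round(3))
cv2.imwrite("pics/after_lamp.png",np.hstack([cv2.resize(k["color"][100:290,150:390,::-1],(400,317)) for k in(c,s)]))
E
```

```text
time_s: 8.23
tool_pos: [0.6281, 0.3127, 0.2793]
tool_rot: [-179.6, 0.1, 83.9]
force: [-5.9, 1.2, -1.5]
grip_width: 0.0522
grasp_force: 2.4
time_s: 8.57
tool_pos: [0.631, 0.3111, 0.3609]
tool_rot: [-180.0, 0.1, 83.7]
force: [1.0, 0.0, 0.3]
grip_width: 0.0523
grasp_force: 0.0
scene [380   1  14   5  58] [-0.541 -0.647  0.441] [[-1.018 -1.131  0.295]]
scene [380  18   6   4  18] [-0.521 -0.635  0.369] [[-0.733 -0.851  0.295]]
scene [279 211   5  19  69] [0.61  0.305 0.287] [[0.615 0.312 0.295]]
```

View pics/after_lamp.png

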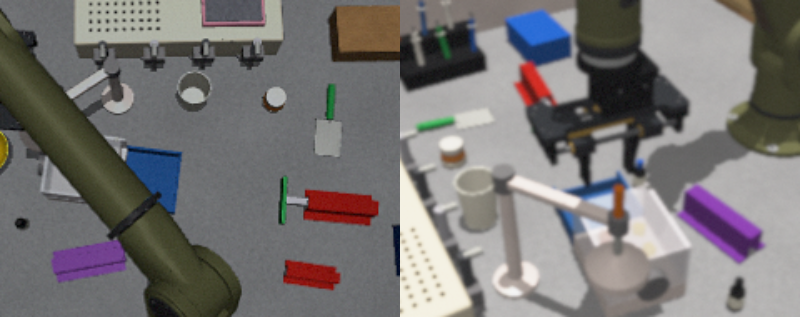

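The lamp arm rests against its stop, with its pin at about (0.61, 0.305). The rake is undisturbed. Next I move to the rake.

Run:
```python
from h import *
T=np.load("top.npy",allow_pickle=True).item()
f=lambda x,y:[165+x/3.6-.36,125+y/3.6-.36]
print(onplane(T,[f(570,342),f(605,346),f(558,342)],.038).round(4).tolist())
go(.443,-.291,.25)
```

```text
[[0.4451, -0.2731, 0.038], [0.4396, -0.3117, 0.038], [0.4455, -0.2598, 0.038]]
at [0.6319 0.3122 0.3643] [ 1.7973e+02 -1.4000e-01  8.3670e+01] q7 -46.0 F [-0.1 -1.   0.6] rows 32 share [-0.969 -0.19   0.179] total [-31.01  -6.06   5.72]
```

```bash
python3 -m jog '[[0.6,-0.97,-0.19,0,0],[0.6,-0.97,-0.19,0,0],[0.6,-0.97,-0.19,0,0],[0.6,-0.97,-0.19,0,0],[0.6,-0.97,-0.19,0,0],[0.6,-0.97,-0.19,0,0],[0.6,-0.97,-0.19,0,0],[0.6,-0.97,-0.19,0,0],[0.6,-0.97,-0.19,0,0],[0.6,-0.97,-0.19,0,0],[0.6,-0.97,-0.19,0,0],[0.6,-0.97,-0.19,0,0]]' | head -2
python3 -m jog '[[0.6,-0.97,-0.19,0.5,0],[0.6,-0.97,-0.19,0.5,0],[0.6,-0.97,-0.19,0.5,0],[0.6,-0.97,-0.19,0.5,0],[0.6,-0.97,-0.19,0.5,0],[0.6,-0.97,-0.19,0.5,0],[0.6,-0.97,-0.19,0.5,0],[0.6,-0.97,-0.19,0.5,0],[0.6,-0.97,-0.19,0.5,0],[0.6,-0.97,-0.19,0.5,0],[0.6,-0.97,-0.19,0.5,0],[0.6,-0.97,-0.19,0.5,0]]' | head -2
python3 -m jog '[[0.6,-0.97,-0.19,0.5,0],[0.6,-0.97,-0.19,0.5,0],[0.6,-0.97,-0.19,0.5,0],[0.6,-0.97,-0.19,0.5,0],[0.6,-0.97,-0.19,0.5,0],[0.6,-0.97,-0.19,0.5,0]]' | head -2
cat >> h.py <<'E'
from scipy.spatial.transform import Rotation as R
def wrist():
    s=env.get_obs(); c=read_camera("wrist"); M=np.eye(4)
    M[:3,:3]=R.from_euler("xyz",s["tool_rot"],degrees=True).as_matrix(); M[:3,3]=s["tool_pos"]
    c["world_from_camera"]=M@c["T_tool_cam"]; return c
def green(c):
    m=cv2.inRange(cv2.cvtColor(c["color"],cv2.COLOR_RGB2HSV),(50,110,40),(85,255,255)); P=cloud(c)
    k,l,st,ce=cv2.connectedComponentsWithStats(m)
    for i in range(1,k):
        if st[i,4]>40:
            q=P[l==i]; q=q[abs(q[:,2]-np.percentile(q[:,2],90))<.006]
            r=cv2.minAreaRect(q[:,:2].astype(np.float32)); d=cv2.fitLine(q[:,:2].astype(np.float32),cv2.DIST_HUBER,0,.01,.01).ravel()
            print("green",st[i],"top z",np.median(q[:,2]).round(3),"ctr",np.round(r[0],4),"size",np.round(r[1],3),"line ang",np.degrees(np.arctan2(d[1],d[0])).round(1))
E
python3 - <<'E'
from h import *
go(.443,-.291,.15); c=wrist(); green(c); cv2.imwrite("pics/w1.png",c["color"][:,:,::-1])
E
```

```text
time_s: 9.67
tool_pos: [0.5595, 0.0837, 0.3596]
time_s: 10.67
tool_pos: [0.4881, -0.1424, 0.2392]
time_s: 11.17
tool_pos: [0.4526, -0.2553, 0.1792]
at [ 0.4526 -0.2553  0.1792] [-1.799e+02  2.000e-02  8.369e+01] q7 17.8 F [-0.8 -0.2 -0.7] rows 2 share [-0.914 -0.141  0.731] total [-1.83 -0.28  1.46]
green [ 198  182  112   18 1934] top z 0.041 ctr [ 0.4486 -0.2611] size [0.01  0.111] line ang -6.1
```

View pics/w1.png

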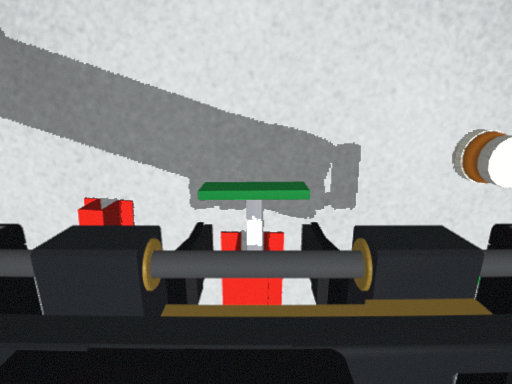

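The wrist view shows the rake head (255,190) and its white handle (255,225) running into the red sleeve, all aligned with the jaws.

```bash
python3 -m jog '[[0.6,-0.9,-0.1,0.8,0],[0.6,-0.9,-0.1,0.8,0],[0.6,0,0,0.95,0],[0.6,0,0,0.95,0],[0.6,0,0,0.95,0],[0.6,0,0,0.95,0],[0.6,0,0,0.95,0],[0.6,0,0,0.95,0]]'
python3 -c "
from h import *
go(.4454,-.2909,.028)"
```

```text
time_s: 11.88
tool_pos: [0.4452, -0.2894, 0.0331]
tool_rot: [-179.9, 0.0, 83.7]
force: [-0.1, -0.3, -0.4]
grip_width: 0.0522
grasp_force: 0.0
at [ 0.4452 -0.2894  0.0331] [-179.92    0.     83.71] q7 17.2 F [-0.1 -0.3 -0.4] rows 1 share [-0.075  0.018  0.256] total [-0.08  0.02  0.26]
```

```bash
python3 -m jog '[[0.6,0,0,0.25,0],[0,0,0,0,0],[0,0,0,0,0],[0,0,0,0,0],[0,0,0,0,0],[0,0,0,0,0],[0,0,0,0,0],[0,0,0,0,0],[0,0,0,0,0],[0,0,0,0,0]]' 40
python3 -m jog '[[0,0,0,-0.15,0],[0,0.5,0,0,0],[0,0.5,0,0,0],[0,0.7,0,0,0],[0,0.7,0,0,0]]'
```

```text
time_s: 12.72
tool_pos: [0.4464, -0.2897, 0.0301]
tool_rot: [180.0, 0.0, 83.7]
force: [-1.5, 1.2, 4.7]
grip_width: 0.0158
grasp_force: 40.0
time_s: 13.13
tool_pos: [0.4514, -0.2396, 0.0322]
tool_rot: [-180.0, -0.0, 83.8]
force: [0.7, 0.0, -1.1]
grip_width: 0.0157
grasp_force: 40.0
```

```bash
python3 -m jog '[[0,0.9,0,0,0],[0,0.9,0,0,0],[0,0.9,0,0,0],[0,0.9,0,0,0],[0,0.9,0,0,0],[0,0.9,0,0,0],[0,0.9,0,0,0],[0,0.9,0,0,0],[0,0.3,0,0,0],[0,0,0,0,0]]'
python3 -c "
from h import *
go(z=.028);green(wrist());green(read_camera('top'))"
```

```text
time_s: 13.97
tool_pos: [0.4677, -0.0897, 0.0325]
tool_rot: [-180.0, -0.0, 84.0]
force: [0.5, -1.4, -0.8]
grip_width: 0.0154
grasp_force: 40.0
at [ 0.4677 -0.0897  0.0325] [-1.7999e+02 -2.0000e-02  8.4020e+01] q7 -4.7 F [ 0.5 -1.4 -0.8] rows 1 share [0.    0.    0.226] total [0.   0.   0.23]
green [ 141  180  233   36 7910] top z 0.044 ctr [ 0.4708 -0.0615] size [0.01  0.112] line ang -6.0
green [346 150   5  22  87] top z 0.019 ctr [ 0.6906 -0.3967] size [0.016 0.089] line ang -7.0
```

```bash
python3 -m jog '[[0,0,0,0.13,0],[0,0,0,0,0],[0.5,0,0,0,0],[0.5,0,0,0,0],[0.5,0,0,0,0],[0.5,0,0,0,0],[0.5,0,0,0,0],[0.5,0,0,0,0],[0.5,0,0,0,0]]' 
python3 -m jog '[[0.5,0,0,-1,0],[0.5,0,0,-1,0],[0.5,-0.97,0,-0.5,0],[0.5,-0.97,0,0,0],[0.5,-0.97,0,0,0],[0.5,-0.97,0,0,0],[0.5,-0.97,0,0,0],[0.5,-0.97,0,0,0],[0.5,-0.97,0,0,0],[0.5,0,0,0,0]]'
python3 - <<'E'
from h import *
c=wrist();green(c);cv2.imwrite("pics/w2.png",c["color"][:,:,::-1])
E
```

```text
time_s: 14.82
tool_pos: [0.4678, -0.0926, 0.0299]
tool_rot: [-180.0, 0.0, 83.7]
force: [0.2, -0.1, -0.5]
grip_width: 0.0427
grasp_force: 0.0
time_s: 15.65
tool_pos: [0.452, -0.2321, 0.08]
tool_rot: [180.0, 0.1, 83.4]
force: [-0.9, -1.2, 0.8]
grip_width: 0.0434
grasp_force: 0.0
```

View pics/w2.png

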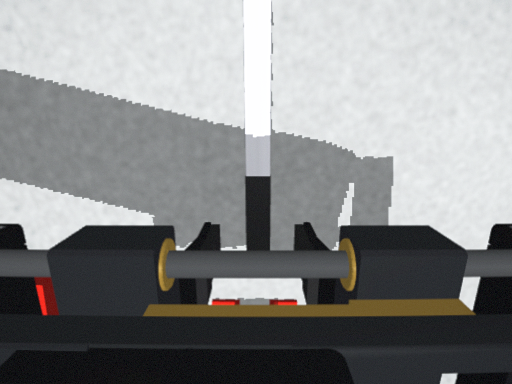

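The wrist view shows the handle centred between the fingers (258,200), with its black end part below and the sleeve behind it (255,303).

```bash
python3 -m jog '[[0.5,-0.5,0,0,0],[0.5,0,0,0.9,0],[0.5,0,0,0.9,0],[0.5,0,0,0.8,0],[0.5,0,0,0,0],[0,0,0,0,0],[0,0,0,0,0],[0,0,0,0,0],[0,0,0,0,0],[0,0,0,0,0],[0,0,0,0,0],[0,0,0,0,0]]' 60
python3 -m jog '[[0,0,0,0,0],[0,0,0,0,0],[0,0,0,-0.2,0],[0,0,0,-0.4,0],[0,0,0,-0.8,0],[0,0,0,-0.8,0],[0,0,0,-0.8,0],[0,0,0,-0.8,0],[0,0,0,-0.8,0],[0,0,0,0,0],[0,0,0,0,0]]'
python3 - <<'E'
from h import *
c=wrist();green(c);cv2.imwrite("pics/w3.png",c["color"][:,:,::-1])
go()
t=read_camera("top"); green(t); np.save("top2.npy",t,allow_pickle=True)
E
```

```text
time_s: 16.7
tool_pos: [0.4524, -0.2378, 0.0287]
tool_rot: [179.9, 0.0, 83.7]
force: [0.8, 1.0, 3.5]
grip_width: 0.0154
grasp_force: 60.0
time_s: 17.62
tool_pos: [0.4523, -0.2378, 0.1206]
tool_rot: [179.9, 0.1, 83.7]
force: [0.5, 0.0, -1.6]
grip_width: 0.0159
grasp_force: 60.0
green [460 310  13   6  70] top z 0.208 ctr [ 0.5048 -0.2186] size [0.002 0.001] line ang -23.7
at [ 0.4515 -0.2375  0.1196] [-1.7998e+02  1.0000e-02  8.3730e+01] q7 15.2 F [ 0.3 -0.4 -1. ] rows 0 share [nan nan nan] total [ 0.  0. -0.]
green [346 150   5  22  88] top z 0.021 ctr [ 0.6903 -0.3968] size [0.014 0.082] line ang -8.5
green [270 197   5  30  84] top z 0.13 ctr [ 0.4693 -0.0649] size [0.01  0.109] line ang -6.3h.py:21: RuntimeWarning: invalid value encountered in divide
  n=n or int(np.ceil(abs(t).max())); print("at",p.round(4),s["tool_rot"].round(2),"q7",s["qpos"][6].round(1),"F",s["force"].round(1),"rows",n,"share",(t/n).round(3),"total",t.round(2))
```

View pics/w3.png

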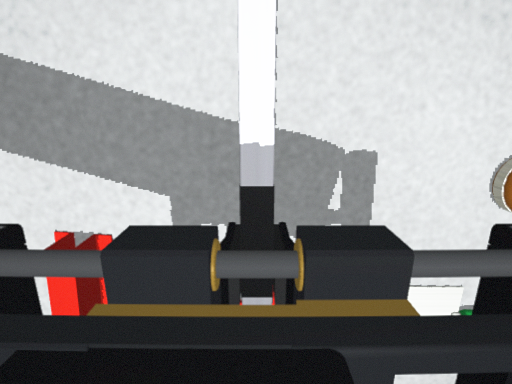

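The wrist view shows the rake held by the black handle end (258,210), with its head ahead and out of view. I now move to in front of the box mouth and measure the box from there.

```bash
python3 -m jog '[[0,0.5,0.15,0,0.018],[0,0.8,0.15,0.2,0],[0,0.96,0.15,0.2,0],[0,0.96,0.15,0.2,0],[0,0.96,0.15,0.2,0],[0,0.9,0.15,0.2,0],[0,0.7,0.14,0.2,0],[0,0.4,0,0,0],[0,0,0,0,0]]'
python3 - <<'E'
from h import *
go(.4854,-.1172,.096)
c=wrist(); np.save("w4.npy",c,allow_pickle=True); green(c)
cv2.imwrite("pics/w4.png",cv2.resize(c["color"][:240,:,::-1],None,fx=1.5,fy=1.5))
E
```

```text
time_s: 18.47
tool_pos: [0.487, -0.115, 0.0948]
tool_rot: [-179.9, -0.1, 83.1]
force: [-0.2, 0.8, -0.7]
grip_width: 0.0158
grasp_force: 60.0
at [ 0.487  -0.115   0.0948] [-1.7986e+02 -8.0000e-02  8.3120e+01] q7 -1.1 F [-0.2  0.8 -0.7] rows 1 share [-0.119 -0.066 -0.06 ] total [-0.12 -0.07 -0.06]
```

View pics/w4.png

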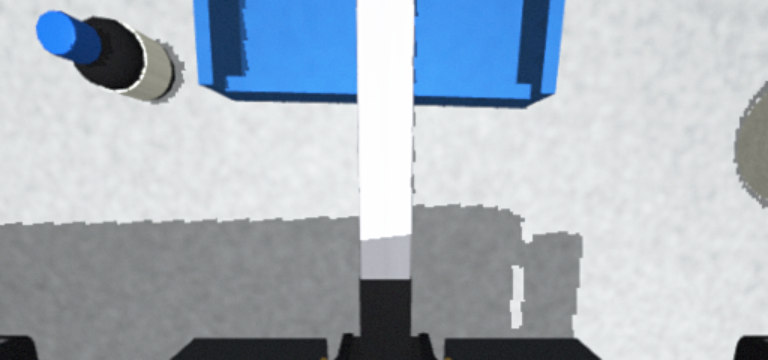

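The wrist view shows the tray's end with its outer bottom corners at (231,100) and (525,107) in the crop, and its rim corners at (198,85) and (556,92). The handle lies centrally between them.

Run:
```python
from h import *
c=np.load("w4.npy",allow_pickle=True).item()
f=lambda x,y:[x/1.5-.2,y/1.5-.2]
for z,q in((0,[(231,100),(525,107)]),(.045,[(198,85),(556,92)])):
    p=onplane(c,[f(*a) for a in q],z); d=p[1]-p[0]; print(z,p.round(4).tolist(),"w",np.linalg.norm(d).round(4),"mid",p.mean(0).round(4),"ang",(np.degrees(np.arctan2(d[1],d[0]))+90).round(2))
# handle centre line at top z (TCP z+.002+.008)
p=onplane(c,[f(386.5,150),f(386.5,20)],.105); d=p[1]-p[0]; print("handle",p.round(4).tolist(),np.degrees(np.arctan2(d[1],d[0])))
# tray side wall inner/outer from blue mask rows
t=np.load("top2.npy",allow_pickle=True).item(); P=cloud(t).reshape(-1,3)
q=P[(P[:,2]>.11)&(P[:,2]<.135)&(P[:,0]>.4)&(P[:,0]<.65)&(P[:,1]>.09)&(P[:,1]<.26)]
e=[]
for y in np.arange(.13,.25,.012):
    k=q[abs(q[:,1]-y)<.006]; e.append((y,*np.percentile(k[:,0],[1,99])))
e=np.array(e); print("roof edges",e.round(3).tolist()); print(np.polyfit(e[:,0],e[:,1:].mean(1),1))
```

```text
0 [[0.4219, 0.0002, 0.0], [0.5698, -0.0213, 0.0]] w 0.1495 mid [ 0.4959 -0.0106  0.    ] ang 81.76
0.045 [[0.4233, -0.0009, 0.045], [0.569, -0.0214, 0.045]] w 0.1471 mid [ 0.4962 -0.0111  0.045 ] ang 81.98
handle [[0.4968, -0.0387, 0.105], [0.5009, -0.0046, 0.105]] 83.10725802984696
roof edges [[0.13, 0.444, 0.589], [0.142, 0.444, 0.589], [0.154, 0.445, 0.592], [0.166, 0.447, 0.592], [0.178, 0.449, 0.594], [0.19, 0.453, 0.598], [0.202, 0.453, 0.598], [0.214, 0.454, 0.599], [0.226, 0.456, 0.604], [0.238, 0.458, 0.603]]
[0.14326923 0.49665038]
```

```bash
python3 -m jog '[[0,0,-0.28,0,0.027],[0,0,0,0,0],[0,0,0,0,0]]' | sed -n 2,4p
python3 -m jog '[[0,0.4,0,0,0],[0,0.7,0,0,0],[0,0.9,0,0,0],[0,0.9,0,0,0],[0,0.7,0,0,0],[0,0.4,0,0,0],[0,0,0,0,0]]'
python3 - <<'E'
from h import *
a=-.045;go(.5145+.141*a,.1185+.99*a,.0948)
c=wrist(); green(c); cv2.imwrite("pics/w5.png",cv2.resize(c["color"][:240,:,::-1],None,fx=1.5,fy=1.5))
E
```

```text
tool_pos: [0.4814, -0.1179, 0.096]
tool_rot: [-180.0, 0.0, 81.6]
force: [0.1, -0.0, -1.1]
time_s: 19.35
tool_pos: [0.4939, -0.0353, 0.0962]
tool_rot: [180.0, -0.0, 81.9]
force: [1.2, -0.1, -1.3]
grip_width: 0.0154
grasp_force: 60.0
at [ 0.4939 -0.0353  0.0962] [ 1.7997e+02 -4.0000e-02  8.1890e+01] q7 -11.8 F [ 1.2 -0.1 -1.3] rows 6 share [ 0.918 -0.011  0.011] total [ 5.51 -0.07  0.07]
```

View pics/w5.png

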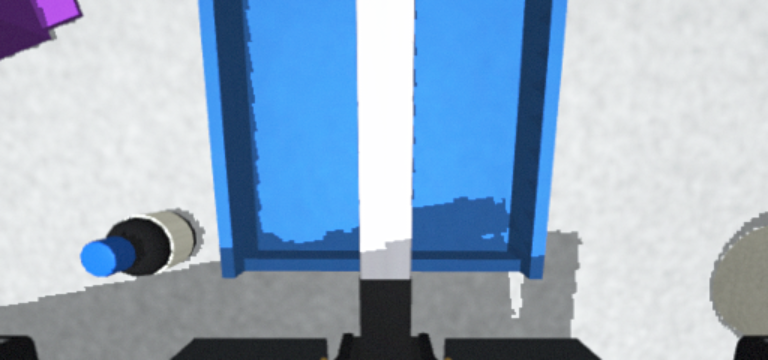

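The handle is centred and aligned in the tray (386, between the walls at 220 and 540). The head is just inside the mouth, so I continue in.

```bash
python3 -m jog '[[0,0.5,0,0,0],[0,0.8,0,0,0],[0,0.9,0,0,0],[0,0.9,0,0,0],[0,0.9,0,0,0],[0,0.8,0,0,0],[0,0.6,0,0,0],[0,0,0,0,0]]'
python3 - <<'E'
from h import *
a=-.045;go(.5145+.141*a,.1185+.99*a,.065)
for n in("top","scene"): c=read_camera(n); green(c); cv2.imwrite(f"pics/in_{n}.png",c["color"][:,:,::-1])
E
```

```text
time_s: 20.07
tool_pos: [0.5094, 0.0721, 0.0961]
tool_rot: [180.0, -0.1, 81.9]
force: [-1.0, 0.3, -0.7]
grip_width: 0.0152
grasp_force: 60.0
at [0.5094 0.0721 0.0961] [ 1.7998e+02 -1.0000e-01  8.1860e+01] q7 -26.0 F [-1.   0.3 -0.7] rows 2 share [ 0.042 -0.036  0.778] total [ 0.08 -0.07  1.56]
green [346 150   5  22  88] top z 0.019 ctr [ 0.6918 -0.396 ] size [0.016 0.087] line ang -6.6
green [173 122   7  13  58] top z 0.1 ctr [ 0.5924 -0.6187] size [0.009 0.016] line ang -75.7
green [161 171  21   7  72] top z 0.018 ctr [ 0.6965 -0.3927] size [0.022 0.08 ] line ang -6.8
```

```bash
python3 -m jog '[[0,0,0,0.4,0],[0,0,0,0.4,0],[0,0,0,0.4,0],[0,0,0,0.25,0],[0,0,0,0,0],[0,0,0,0,0]]'
python3 -m jog '[[0,-0.25,0,0,0],[0,-0.25,0,0,0],[0,-0.25,0,0,0],[0,-0.25,0,0,0]]'
```

```text
time_s: 20.67
tool_pos: [0.5087, 0.0691, 0.0663]
tool_rot: [-179.9, 0.0, 81.7]
force: [0.4, 0.5, -1.3]
grip_width: 0.0156
grasp_force: 60.0
time_s: 21.0
tool_pos: [0.5064, 0.0488, 0.0672]
tool_rot: [180.0, 0.0, 81.7]
force: [0.1, 0.1, -0.4]
grip_width: 0.0151
grasp_force: 60.0
```

```bash
python3 -m jog '[[0,-0.25,0,0.05,0],[0,-0.25,0,0.05,0],[0,-0.25,0,0,0],[0,-0.25,0,0,0],[0,-0.25,0,0,0],[0,-0.25,0,0,0],[0,-0.25,0,0,0],[0,-0.25,0,0,0],[0,-0.25,0,0,0],[0,-0.25,0,0,0],[0,-0.25,0,0,0],[0,0,0,0,0]]'
python3 - <<'E'
from h import *
a=-.23;go(.5145+.141*a,.1185+.99*a,.065)
c=wrist()
hsv=cv2.cvtColor(c["color"],cv2.COLOR_RGB2HSV); P=cloud(c)
m=cv2.inRange(hsv,(0,50,60),(40,255,255)); k,l,st,ce=cv2.connectedComponentsWithStats(m)
for i in range(1,k):
    if st[i,4]>60:
        q=np.median(P[l==i],0); d=q[:2]-[.5145,.1185]; print(st[i],np.median(hsv[l==i],0),q.round(3),"sta",np.round([d@[.99,-.141],d@[.141,.99]],3))
E
```

```text
time_s: 22.0
tool_pos: [0.4982, -0.0063, 0.0649]
tool_rot: [-180.0, 0.0, 81.6]
force: [-0.8, -0.7, -1.9]
grip_width: 0.0153
grasp_force: 60.0
at [ 0.4982 -0.0063  0.0649] [-1.7999e+02  5.0000e-02  8.1620e+01] q7 -17.7 F [-0.8 -0.7 -1.9] rows 6 share [-0.868 -0.008 -0.001] total [-5.21 -0.05 -0.01]
[149   0  51  21 694] [ 24. 255. 134.] [0.479 0.12  0.049] sta [-0.036 -0.004]
[210 238  11  53 379] [ 21. 157. 128.] [0.491 0.026 0.137] sta [-0.01  -0.095]
[294 238  11  53 373] [ 21. 157. 117.] [0.515 0.023 0.138] sta [ 0.014 -0.095]
[  87  299  333   18 4631] [ 21. 158. 115.] [0.507 0.016 0.147] sta [ 0.007 -0.103]
```

```bash
python3 -m jog '[[0,-0.25,0,0,0],[0,-0.25,0,0,0],[0,-0.25,0,0,0],[0,-0.25,0,0,0],[0,-0.25,0,0,0],[0,-0.25,0,0,0],[0,-0.25,0,0,0],[0,-0.25,0,0,0],[0,-0.25,0,0,0],[0,-0.25,0,0,0],[0,-0.25,0,0,0],[0,-0.25,0,0,0]]'|head -4
python3 -m jog '[[0,-0.25,0,0,0],[0,-0.25,0,0,0],[0,-0.25,0,0,0],[0,-0.25,0,0,0],[0,-0.25,0,0,0],[0,0,0,0,0],[0,0,0,0,0]]'|head -4
cat > chips.py <<'E'
from h import *
for n,c in(("wrist",wrist()),("top",read_camera("top")),("scene",read_camera("scene"))):
    hsv=cv2.cvtColor(c["color"],cv2.COLOR_RGB2HSV); P=cloud(c); D=P[...,:2]-[.5145,.1185]
    X=D@[.99,-.141]; Y=D@[.141,.99]
    m=(((hsv[...,0]<40)|(hsv[...,0]>165))&(hsv[...,1]>(50 if n=="wrist" else 30))&(hsv[...,2]>50)&(abs(X)<.068)&(Y<.17)&(Y>-.13)&(P[...,2]<.07)).astype(np.uint8)
    k,l,st,ce=cv2.connectedComponentsWithStats(m)
    for i in range(1,k):
        if st[i,4]>(60 if n=="wrist" else 6): print(n,st[i],np.median(hsv[l==i],0),"z",np.median(P[l==i][:,2]).round(3),"sta",np.median(X[l==i]).round(3),np.median(Y[l==i]).round(3))
    green(c)
E
python3 chips.py; python3 -c "
from h import *
go(z=.065,n=1)"
```

```text
time_s: 23.05
tool_pos: [0.4896, -0.0648, 0.0649]
tool_rot: [-180.0, 0.0, 81.7]
force: [-0.1, -0.3, -0.5]
time_s: 23.63
tool_pos: [0.4861, -0.0893, 0.0649]
tool_rot: [180.0, 0.0, 81.7]
force: [-0.2, 0.2, -1.3]
top [227 191   5   6  30] [ 10.  169.  121.5] z 0.023 sta 0.051 -0.015
top [235 200   4   3  12] [  9.5 153.5 141. ] z 0.025 sta 0.024 -0.048
top [232 216   9   8  36] [ 24.  222.  138.5] z 0.025 sta -0.052 -0.057
green [346 150   5  22  88] top z 0.02 ctr [ 0.6927 -0.398 ] size [0.013 0.086] line ang -6.6
green [230 190   7  29  83] top z 0.076 ctr [0.5086 0.0823] size [0.009 0.108] line ang -8.1
scene [277 209   8   4  10] [171.5  87.  128.5] z 0.027 sta -0.063 -0.117
green [173 122   7  13  58] top z 0.104 ctr [ 0.5931 -0.6185] size [0.008 0.013] line ang 5.6
green [161 171  21   7  73] top z 0.019 ctr [ 0.6964 -0.3911] size [0.02  0.078] line ang -8.3
at [ 0.4862 -0.0886  0.065 ] [ 1.800e+02 -1.000e-02  8.174e+01] q7 -6.9 F [ 0.1  0.7 -1.1] rows 1 share [ 0.     0.    -0.001] total [ 0.  0. -0.]
```

```bash
python3 -m jog '[[0,0,0,-0.4,0],[0,0,0,-0.7,0],[0,-0.4,0,-0.4,0],[0,-0.8,0,0,0],[0,-0.9,0,0,0],[0,-0.9,0,0,0],[0,-0.9,0,0,0],[0,-0.9,0,0,0],[0,-0.9,0,0,0],[0,-0.8,0,0,0],[0,-0.5,0,0,0],[0,0,0,0,0]]'|head -4
python3 chips.py
python3 - <<'E'
from h import *
c=read_camera("top"); cv2.imwrite("pics/chk.png",np.vstack([cv2.resize(c["color"][150:260,170:350,::-1],(780,476),interpolation=cv2.INTER_CUBIC)]))
E
```

```text
time_s: 24.78
tool_pos: [0.4653, -0.2306, 0.0953]
tool_rot: [180.0, 0.1, 81.5]
force: [-0.4, 0.3, -0.2]
top [227 191   5   6  30] [ 10. 173. 123.] z 0.023 sta 0.051 -0.014
top [234 199   5   6  24] [ 10.  176.5 149.5] z 0.023 sta 0.02 -0.047
top [229 215  12   9  56] [ 25.  239.5 158.5] z 0.026 sta -0.049 -0.046
green [346 150   5  22  88] top z 0.019 ctr [ 0.6916 -0.3966] size [0.014 0.087] line ang -7.9
green [267 193   6  29  75] top z 0.106 ctr [ 0.4883 -0.0568] size [0.01  0.104] line ang -8.4
scene [277 209   9   5  11] [170.  85. 135.] z 0.025 sta -0.063 -0.118
green [173 122   7  13  61] top z 0.104 ctr [ 0.5904 -0.619 ] size [0.016 0.01 ] line ang 33.9
green [161 171  21   7  72] top z 0.019 ctr [ 0.6964 -0.3926] size [0.016 0.079] line ang -7.6
green [241 182  31  15 276] top z 0.105 ctr [ 0.4936 -0.0554] size [0.014 0.108] line ang -6.8
```

View pics/chk.png

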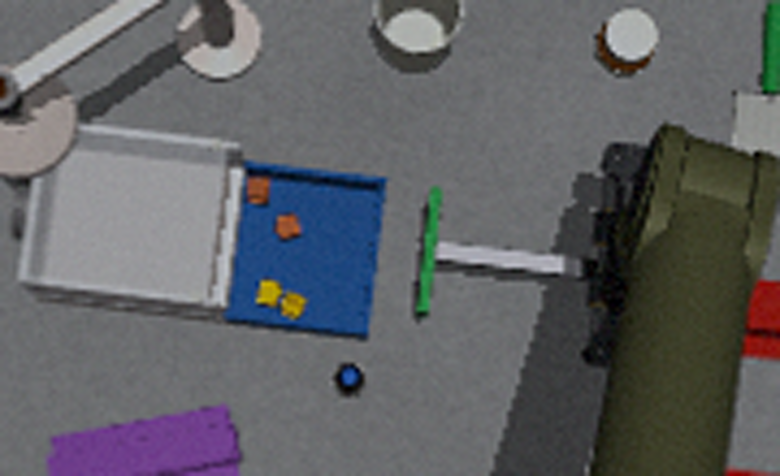

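The picture shows all four bits in the blue tray: reddish at (258,190) and (288,226), yellow at (268,293) and (293,305). The box is empty and the rake is clear of everything. I'll lay it down here.

```bash
python3 -m jog '[[0,0,0,0.7,0],[0,0,0,0.8,0],[0,0,0,0.8,0],[0,0,0,0.6,0],[0,0,0,0.3,0],[0,0,0,0.06,0],[0,0,0,0,0],[0,0,0,0,0]]'
python3 -m jog '[[0.5,0,0,0,0],[0.5,0,0,0,0],[0.5,0,0,0,0],[0.5,0,0,0,0],[0.5,0,0,0,0],[0.5,0,0,0,0],[0.5,0,0,0,0],[0.5,0,0,0,0]]'
```

```text
time_s: 25.65
tool_pos: [0.4665, -0.2276, 0.0304]
tool_rot: [179.9, 0.0, 81.7]
force: [-0.0, 0.6, -1.0]
grip_width: 0.0156
grasp_force: 60.0
time_s: 26.32
tool_pos: [0.4659, -0.2275, 0.0298]
tool_rot: [-180.0, 0.0, 81.7]
force: [0.9, -0.5, 0.1]
grip_width: 0.043
grasp_force: 0.0
```

```bash
python3 -m jog '[[0.5,0,0,-0.5,0],[0.5,0,0,-1,0],[0.5,0,0,-1,0],[0.5,0,0,-1,0],[0.5,0,0,-1,0],[0.5,0,0,-1,0],[0.5,0,0,-1,0],[0.5,0,0,-1,0],[0.5,0,0,0,0],[0.5,0,0,0,0]]'
python3 chips.py
python3 - <<'E'
from h import *
k=read_camera("scene"); m=cv2.inRange(cv2.cvtColor(k["color"],cv2.COLOR_RGB2HSV),(5,150,90),(17,255,255)); P=cloud(k); K,l,st,ce=cv2.connectedComponentsWithStats(m)
for i in range(1,K):
    q=P[l==i]
    if st[i,4]>5 and np.median(q[:,2])>.2 and q[0,0]>0: print("pin",np.median(q,0).round(3))
E
```

```text
time_s: 27.15
tool_pos: [0.4667, -0.2278, 0.1814]
tool_rot: [179.8, 0.1, 81.7]
force: [-0.8, 0.0, 0.1]
grip_width: 0.0436
grasp_force: 0.0
green [194   0  52  13 589] top z 0.032 ctr [ 0.4594 -0.0569] size [0.002 0.045] line ang -7.8
green [267   0  52  13 595] top z 0.032 ctr [ 0.5225 -0.0661] size [0.002 0.045] line ang -8.4
green [459 280  21  16 289] top z 0.237 ctr [ 0.5468 -0.2278] size [0.006 0.002] line ang 85.8
top [227 191   5   6  30] [ 10.  172.5 126.5] z 0.024 sta 0.051 -0.014
top [234 199   5   6  24] [ 10. 177. 150.] z 0.025 sta 0.02 -0.047
top [229 215  12   9  56] [ 25.  235.5 161. ] z 0.025 sta -0.049 -0.046
green [346 150   5  22  89] top z 0.019 ctr [ 0.6932 -0.3956] size [0.016 0.086] line ang -7.8
green [266 196   5  28  68] top z 0.041 ctr [ 0.4931 -0.0573] size [0.009 0.106] line ang -8.9
scene [277 209   8   4  10] [171.   88.5 128. ] z 0.027 sta -0.063 -0.117
green [173 122   8  13  62] top z 0.103 ctr [ 0.5918 -0.6199] size [0.01  0.012] line ang -10.0
green [161 171  21   7  73] top z 0.019 ctr [ 0.6966 -0.39  ] size [0.017 0.078] line ang -8.1
green [242 197  29  15 233] top z 0.04 ctr [ 0.496  -0.0549] size [0.011 0.105] line ang -8.3
pin [0.611 0.305 0.293]
```

```bash
python3 -c "
from cell import env
print(env.sign_off())"
```

```text
the job is handed in; nothing more can be done
None
```

I handed the job in at about 27 s of robot time, but the verdict was not shown: the lamp is at its stop (judged from contact force and pin position, not the joint reading), all four bits are in the scrap tray, and the rake stands released on the bench clear of its sleeve.

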